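# Line the spice jars up by height on the rack

### The arm

A 7-joint arm with a two-finger parallel gripper is mounted at the origin on the work surface. World frame = base frame: x ahead of the robot, y to its left, z up, the work surface at z = 0. Lengths are in mm, angles in rad, forces in N, time in s.
With the tool pointing down it reaches from about 425 to 1025 mm from the base axis. Payload 3.6 kg.
Tool frame: the origin (TCP) lies at the very end of the fingers, on their centre line; the grasp point (between the pads) lies 19 mm behind it; z points along the fingers, y is the line along which they close (so a half turn about z gives the same grasp; the last joint's range is limited). The gripper opens to 85 mm and grips with 20 to 120 N. Pads are 22 mm wide; open, the fingers measure 114 mm over their backs; the gripper's body (76 mm by 85 mm) begins 54 mm behind the grasp point. The pads swing forward as they close: fully open they stand 13 mm farther back than shut.
Start: joints at [-1.423, 0.591, 0.048, 1.609, -0.033, 0.943, -0.034], TCP at [173.597, 703.913, 231.302] pointing down, gripper open.
Joint ranges: [-2.69, 2.69], [-0.47, 2.24], [-1.27, 1.36], [0.19, 2.51], [-1.53, 4.68], [0.08, 2.07], [-3.09, 3.09]. Speed limits (rad/s): [2.57, 2.57, 3.14, 3.14, 3.14, 3.14, 3.14].

### API

Orientations are given as a unit quaternion [x, y, z, w].
In Python, from bench import robot gives the robot as it stands. Calls block until the motion is done:
- robot.move_to(position, orientation): joint-space move of the TCP to a pose.
- robot.move_linear(position, attitude=None, feed=150, guard=None): straight line of the TCP; attitude=None keeps the orientation; feed is the mean speed in mm/s. With guard (N) it stops when the force on the tool has changed by that much, and returns True; else False.
- robot.set_joints(angles): joint-space move.
- robot.command_gripper(opening): opening from 0.0 (shut) to 1.0 (fully open); the grip force is fixed at half the most; returns when the fingers have stopped.
- robot.wait(seconds).
- robot.solve_ik(position, orientation): joint angles nearest the present ones, or None.
- robot.observe(): the state.
- robot.read_camera(name): name is "scene" or "side" or "wrist"; returns a dict with "image" (400x640x3 uint8, blue, green, red), "camera_matrix" (3x3 intrinsics, pixels), "k1" (the pictures are not rectified: a ray, as slopes to the right and down, at radius r is drawn at 1 + k1 r^2 times it, then the intrinsics apply), "R" (3x3) and "t" (3): a world point X has camera coordinates R X + t; the wrist camera has in their place "mount" (4x4, takes a point from camera to tool coordinates, whose origin is the TCP and whose axes are the flange's). Camera axes: x right, y down, z forward; pixel columns grow to the right and rows downward; lengths in mm; the calibration is good to about 2 mm. A picture is of the moment at which its call begins: read the wrist's pose just before it. There is no depth.
A pose or a line that the arm cannot do raises robot.IKError and nothing moves.
- robot.close_job(): hands the job in; it is judged then, once.
Trained networks look in the newest picture that a camera, given by its name, has taken for a name from the list of things; names that differ only in an ending like _2 or _b are one class to them, and where a whole thing is asked for, a point or a joint stands for the part that bears it (a point fixed in the world has none). Each returns a list of dicts, best first, with "p" (0 to 1); they miss things now and then, are a little off and sometimes report something else, mostly with a low value. They report only what shows in the picture. A call takes as long as a camera call. They do not tell look-alikes from the thing itself.
- robot.find_in(query, camera): "position" ([x, y, z] in mm, in world coordinates, good to about 4 mm: the middle of the surface that is visible of it).
- robot.mark_of(query, camera): "position" ([x, y, z] in mm, in world coordinates, good to about 4 mm: a listed point, or the origin of a listed thing).
The state is a dict: "time": time; "joint_positions": joint angles; "qd": joint speeds; "joint_efforts": joint torques, N m; "tool_pos": TCP position; "eef_rot": TCP orientation; "contact_force": force on the tool from outside, world axes, zero at the start; "ft_torque": the same for the moment, N m; "finger_gap": opening from 0.0 (shut) to 1.0 (fully open); "gripper_force": force on a finger pad.
Only numpy, scipy, OpenCV 4.12 (cv2) and the standard library are available. Lean on these libraries where they do the work, as an engineer would, in place of code of your own. Each camera call takes 0.05 s, during which the arm holds its last target. There are 200 camera calls.

### The job

Stand the four white spice jars upright on the spice rack, each centred on its own cork round, stepping down in height along the row: the tallest at the end beside the tostonera (the hinged aluminium plantain press), the shortest at the end beside the blue dish. Set each jar down gently, don't tip any over, and leave them standing still.

Things in the scene. Friction and masses are not known exactly. Their poses are not given: they have to be found in the camera images.
- jar_46: the shortest of four round, straight-sided, white glazed spice jars with a flush dark wooden lid that is fixed on: 46 mm across, 62 mm tall in all, about 0.13 kg. It starts upright on the counter. Origin at the centre of its underside, z up along its axis. The lid is as wide as the jar, so it can be gripped anywhere up its height.
- jar_52: the second shortest of four round, straight-sided, white glazed spice jars with a flush dark wooden lid that is fixed on: 52 mm across, 80 mm tall in all, about 0.19 kg. It starts upright on the counter. Origin at the centre of its underside, z up along its axis. The lid is as wide as the jar, so it can be gripped anywhere up its height.
- jar_57: the second tallest of four round, straight-sided, white glazed spice jars with a flush dark wooden lid that is fixed on: 57 mm across, 98 mm tall in all, about 0.26 kg. It starts upright on the counter. Origin at the centre of its underside, z up along its axis. The lid is as wide as the jar, so it can be gripped anywhere up its height.
- jar_62: the tallest of four round, straight-sided, white glazed spice jars with a flush dark wooden lid that is fixed on: 62 mm across, 116 mm tall in all, about 0.34 kg. It starts upright on the counter. Origin at the centre of its underside, z up along its axis. The lid is as wide as the jar, so it can be gripped anywhere up its height.
- round_1: cork round 1 of 4, a flat disc 74 mm across let into the board of the spice rack, at the end of the row on the +y side of the rack. Origin at the centre of its top face, about 30 mm above the counter and 1.5 mm proud of the board; z up, y along the row. The rounds are 90 mm apart, numbered from the rack's +y end to its -y end.
- round_2: cork round 2 of 4, a flat disc 74 mm across let into the board of the spice rack, one of the two middle ones. Origin at the centre of its top face, about 30 mm above the counter and 1.5 mm proud of the board; z up, y along the row. The rounds are 90 mm apart, numbered from the rack's +y end to its -y end.
- round_3: cork round 3 of 4, a flat disc 74 mm across let into the board of the spice rack, one of the two middle ones. Origin at the centre of its top face, about 30 mm above the counter and 1.5 mm proud of the board; z up, y along the row. The rounds are 90 mm apart, numbered from the rack's +y end to its -y end.
- round_4: cork round 4 of 4, a flat disc 74 mm across let into the board of the spice rack, at the end of the row on the -y side of the rack. Origin at the centre of its top face, about 30 mm above the counter and 1.5 mm proud of the board; z up, y along the row. The rounds are 90 mm apart, numbered from the rack's +y end to its -y end.
- rack: low bamboo spice rack, fixed to the counter: a board 120 mm deep (x) and 380 mm long (y), its top 28 mm above the counter, with a cheek at each end reaching 48 mm up, a lip along its far (+x) edge reaching 38 mm up, and four cork rounds in a row along its y axis. Origin on the counter under the centre of the board. Starts empty.
- tostonera: aluminium plantain press, fixed: two square 110 mm plates, hinged, upper leaf partly open (up to 0.22 m high), handles reaching 220 mm from the plates' centre, away from the robot. It stands beside one end of the rack, +y or -y; a blue glazed dish, 152 mm across, beside the other. Origin on the counter under the plates' centre, about 0.33 m from the rack's centre.
Things that resemble listed ones, but are neither listed nor needed, are in the scene too. What is shaped like the jar_62 but yellow is not meant. Leave any orange look-alike of the jar_46 alone.

How it is judged (in metres and radians):
At the end, for the whole second after the job is handed in: Every jar stands upright (within 0.1 rad) on the rack, its centre within 14 mm of the centre of its cork round, in order of height with the tallest on the end round nearest the tostonera and the shortest on the opposite end round; all are released and at rest (((y of tostonera in the frame of rack above 0 m and horizontal distance between jar_46 and round_4 below 0.014 m and horizontal distance between jar_52 and round_3 below 0.014 m and horizontal distance between jar_57 and round_2 below 0.014 m and horizontal distance between jar_62 and round_1 below 0.014 m) or (y of tostonera in the frame of rack below 0 m and horizontal distance between jar_46 and round_1 below 0.014 m and horizontal distance between jar_52 and round_2 below 0.014 m and horizontal distance between jar_57 and round_3 below 0.014 m and horizontal distance between jar_62 and round_4 below 0.014 m)) and angle between each of jar_46, jar_52, jar_57, jar_62's own z axis and vertical below 0.1 rad and z of jar_46 in the frame of rack between 0.024 and 0.036 m and linear speed of each of jar_46, jar_52, jar_57, jar_62 below 0.02 m/s and angular speed of each of jar_46, jar_52, jar_57, jar_62 below 0.2 rad/s and z of jar_52 in the frame of rack between 0.024 and 0.036 m and z of jar_57 in the frame of rack between 0.024 and 0.036 m and z of jar_62 in the frame of rack between 0.024 and 0.036 m); the robot touches nothing.
It fails at once if a spice jar is tipped right over (angle between any of jar_46, jar_52, jar_57, jar_62's own z axis and vertical above 0.8 rad).
It fails at once if a spice jar is dropped or flung onto the rack instead of set down: it moves at over 0.55 m/s within 20 mm of the board ((linear speed of jar_46 above 0.55 m/s and z of jar_46 in the frame of rack below 0.048 m and x of jar_46 in the frame of rack between -0.06 and 0.06 m and y of jar_46 in the frame of rack between -0.19 and 0.19 m) or (linear speed of jar_52 above 0.55 m/s and z of jar_52 in the frame of rack below 0.048 m and x of jar_52 in the frame of rack between -0.06 and 0.06 m and y of jar_52 in the frame of rack between -0.19 and 0.19 m) or (linear speed of jar_57 above 0.55 m/s and z of jar_57 in the frame of rack below 0.048 m and x of jar_57 in the frame of rack between -0.06 and 0.06 m and y of jar_57 in the frame of rack between -0.19 and 0.19 m) or (linear speed of jar_62 above 0.55 m/s and z of jar_62 in the frame of rack below 0.048 m and x of jar_62 in the frame of rack between -0.06 and 0.06 m and y of jar_62 in the frame of rack between -0.19 and 0.19 m)).
It also fails if it takes over 104 s, if anything falls off the work surface, if the arm or the gripper's body presses on something with over 40 N, if the wrist force passes 120 N, or if a joint passes its speed limit or range.

## Working session

There is one attempt and no reset: what is moved stays moved. The work goes in short steps, each a Python script; the robot and the scene stay as the last script left them, time stands still between calls to the robot, and variables do not carry over. Pictures are saved under pics/ and viewed, at most 14 in all, crops included, and the job is handed in when it is done.

```bash
mkdir -p pics; ls
python3 - <<'E'
from bench import robot
import cv2
s=robot.observe(); print(s["tool_pos"],s["eef_rot"],s["time"])
for c in ["scene","side"]:
    im=robot.read_camera(c); cv2.imwrite(f"pics/{c}0.png",im["image"])
    print(c,im["R"],im["t"],im["k1"])
    for n in ["jar_46","jar_52","jar_57","jar_62","round_1","rack","tostonera"]:
        print(n,[([round(float(v)) for v in d["position"]],round(d["p"],2)) for d in robot.mark_of(n,c)])
E
```

```text
pics
[173.39402018 703.10320247 230.15255413] [ 1.20585581e-01  9.92702317e-01 -1.10573571e-03 -7.42613296e-05] 0.0
scene [[ 0.60490747  0.79628985 -0.00306931]
 [ 0.69458322 -0.52952238 -0.48699097]
 [-0.38941123  0.29245258 -0.87340161]] [-323.67097876 -354.44270826 1519.95116981] -0.07343090403521083
jar_46 [([368, 282, -3], 0.9), ([343, -378, -2], 0.89), ([476, 193, -1], 0.77), ([426, 87, -1], 0.64), ([451, -64, -1], 0.61), ([410, -306, 0], 0.52), ([638, -134, 25], 0.24)]
jar_52 [([368, 282, -3], 0.9), ([343, -378, -2], 0.89), ([476, 193, -1], 0.77), ([426, 87, -1], 0.64), ([451, -64, -1], 0.61), ([410, -306, 0], 0.52), ([638, -134, 25], 0.24)]
jar_57 [([368, 282, -3], 0.9), ([343, -378, -2], 0.89), ([476, 193, -1], 0.77), ([426, 87, -1], 0.64), ([451, -64, -1], 0.61), ([410, -306, 0], 0.52), ([638, -134, 25], 0.24)]
jar_62 [([368, 282, -3], 0.9), ([343, -378, -2], 0.89), ([476, 193, -1], 0.77), ([426, 87, -1], 0.64), ([451, -64, -1], 0.61), ([410, -306, 0], 0.52), ([638, -134, 25], 0.24)]
round_1 [([634, 136, 29], 0.98), ([636, 48, 32], 0.88), ([637, -41, 26], 0.81), ([636, -131
[... 359 characters left out ...]
66, 284, 0], 0.84), ([342, -375, 1], 0.84), ([414, -304, 4], 0.8), ([473, 198, -1], 0.62)]
jar_52 [([448, -66, -2], 0.93), ([422, 88, 2], 0.91), ([366, 284, 0], 0.84), ([342, -375, 1], 0.84), ([414, -304, 4], 0.8), ([473, 198, -1], 0.62)]
jar_57 [([448, -66, -2], 0.93), ([422, 88, 2], 0.91), ([366, 284, 0], 0.84), ([342, -375, 1], 0.84), ([414, -304, 4], 0.8), ([473, 198, -1], 0.62)]
jar_62 [([448, -66, -2], 0.93), ([422, 88, 2], 0.91), ([366, 284, 0], 0.84), ([342, -375, 1], 0.84), ([414, -304, 4], 0.8), ([473, 198, -1], 0.62)]
round_1 [([633, 49, 29], 0.96), ([638, -130, 30], 0.82), ([637, -41, 30], 0.7), ([635, 139, 30], 0.62)]
rack [([637, -1, 1], 0.92)]
tostonera [([646, 351, -1], 0.7)]
```

```bash
cat > h.py <<'E'
from bench import robot
import cv2, numpy as np
def proj(P,im):
    c=im["R"]@np.array(P,float)+im["t"]; s=c[:2]/c[2]; s=s*(1+im["k1"]*(s@s))
    K=im["camera_matrix"]; return K[0,0]*s[0]+K[0,2],K[1,1]*s[1]+K[1,2]
J=dict(A=(367,283),B=(342.5,-376.5),C=(474.5,195.5),D=(424,87.5),E=(449.5,-65),F=(412,-305))
E
python3 - <<'E'
from h import *
for c in ["scene","side"]:
    im=robot.read_camera(c); I=cv2.resize(im["image"],(800,500))
    for k,(x,y) in J.items():
        p=np.array(proj((x,y,0),im))*1.25; cv2.putText(I,k,(int(p[0])+25,int(p[1])),0,.6,(0,0,255),2)
        cv2.circle(I,(int(p[0]),int(p[1])),3,(0,0,255),-1)
        for h,col in ((62,(255,0,0)),(80,(0,255,0)),(98,(255,0,255)),(116,(0,255,255))):
            q=np.array(proj((x,y,h),im))*1.25; cv2.circle(I,(int(q[0]),int(q[1])),2,col,-1)
    cv2.imwrite(f"pics/{c}1.png",I)
E
```

```text
(no output)
```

View pics/scene1.png

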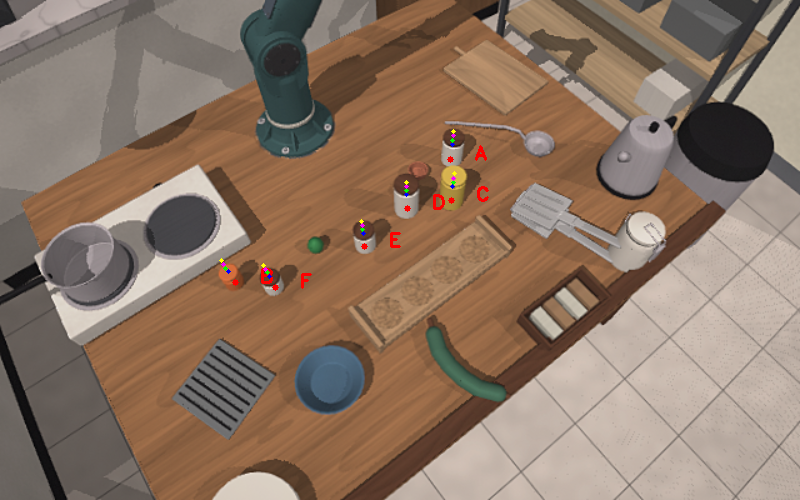

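View pics/side1.png

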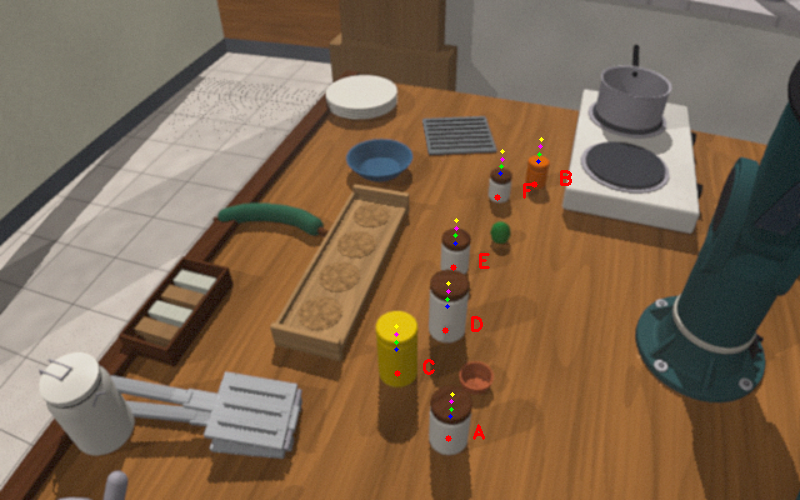

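The tostonera (scene image, about (540,210)) is on the +y side and the blue dish (330,378) on the -y side. Checked against the height dots, D is jar_62, A is jar_57, E is jar_52 and F is jar_46. C is the yellow look-alike and B the orange one. So jar_62 goes to round_1 and jar_46 to round_4.

```bash
cat >> h.py <<'E'
R={1:(634.3,138.4),2:(635.3,48.5),3:(636.2,-41.4),4:(637.2,-131.4)}
JOBS=dict(D=(1,116,62),A=(2,98,57),E=(3,80,52),F=(4,62,46))
s2=2**-.5
Q=[np.array([s2,s2,0,0]),np.array([-s2,s2,0,0])]
def pickplace(k,q,hi=270):
    n,h,d=JOBS[k]; x,y=J[k]; rx,ry=R[n]; g=h-30-19
    if robot.observe()["finger_gap"]<.95: robot.command_gripper(1.0)
    robot.move_to([x,y,hi],q)
    if robot.move_linear([x,y,g],feed=150,guard=12): print("blocked",robot.observe()["tool_pos"]); return False
    robot.command_gripper(0.0); s=robot.observe(); print(k,"gap",s["finger_gap"]*85,"want",d,s["gripper_force"])
    if abs(s["finger_gap"]*85-d)>8: return False
    robot.move_linear([x,y,g+160],feed=150)
    robot.move_linear([rx,ry,g+160],feed=200)
    robot.move_linear([rx,ry,g+38],feed=120)
    print("touch",robot.move_linear([rx,ry,g+24],feed=15,guard=4),robot.observe()["tool_pos"]-np.array([rx,ry,g]))
    robot.command_gripper(1.0)
    robot.move_linear([rx,ry,hi],feed=150)
    print(k,"t",robot.observe()["time"]); return True
E
python3 - <<'E'
from h import *
for i,q in enumerate(Q):
    for k,(n,h,d) in JOBS.items():
        g=h-49
        for P in [(*J[k],270),(*J[k],g),(*J[k],g+160),(*R[n],g+160),(*R[n],g+30),(*R[n],270)]:
            s=robot.solve_ik(list(P),q); print(i,k,[round(v) for v in P],None if s is None else np.round(s,1))
E
```

```text
0 D [424, 88, 270] [-0.8  0.2  0.6  2.2 -0.2  0.8 -0.1]
0 D [424, 88, 67] [-0.4  0.6  0.2  2.4 -0.4  0.2  0.1]
0 D [424, 88, 227] [-0.8  0.3  0.6  2.3 -0.2  0.7 -0. ]
0 D [634, 138, 227] [-0.6  0.5  0.5  1.8 -0.3  0.9  0. ]
0 D [634, 138, 97] [-0.5  0.7  0.4  1.9 -0.4  0.6  0.1]
0 D [634, 138, 270] [-0.7  0.5  0.6  1.8 -0.3  1.   0. ]
0 A [367, 283, 270] [-1.2  0.2  0.5  2.2 -0.1  0.8 -0.6]
0 A [367, 283, 49] [-0.9  0.6  0.2  2.3 -0.4  0.2 -0.3]
0 A [367, 283, 209] [-1.1  0.3  0.4  2.2 -0.2  0.6 -0.5]
0 A [635, 48, 209] [-0.5  0.6  0.5  1.9 -0.4  0.8  0.2]
0 A [635, 48, 79] [-0.4  0.7  0.3  1.9 -0.4  0.6  0.2]
0 A [635, 48, 270] [-0.5  0.5  0.6  1.8 -0.3  0.9  0.2]
0 E [450, -65, 270] [-0.7  0.3  0.9  2.2 -0.3  0.8  0.4]
0 E [450, -65, 31] [-0.   0.6  0.1  2.3 -0.2  0.2  0.2]
0 E [450, -65, 191] [-0.6  0.4  0.8  2.3 -0.5  0.7  0.6]
0 E [636, -41, 191] [-0.4  0.6  0.5  1.9 -0.4  0.8  0.4]
0 E [636, -41, 61] [-0.2  0.7  0.3  1.9 -0.4  0.5  0.3]
0 E [636, -41, 270] [-0.4  0.5  0.6  1.8 -0.3  1.   0.3]
0 F [412, -305, 270] [-0.2  0.4  1.   2.1 -0.5  0.9  1.1]
0 F [412, -305, 13] [ 0.4  0
[... 919 characters left out ...]
0.1  0.9  2.9]
1 E [450, -65, 270] [-0.9  0.4  1.2  2.2 -0.5  0.9 -2.5]
1 E [450, -65, 31] [ 0.3  0.6 -0.3  2.3  0.8  0.3  2.4]
1 E [450, -65, 191] [-0.8  0.6  1.2  2.3 -0.8  0.8 -2.2]
1 E [636, -41, 191] [ 0.2  0.5 -0.2  1.8  0.2  0.8  3. ]
1 E [636, -41, 61] [ 0.3  0.7 -0.4  1.9  0.5  0.6  2.7]
1 E [636, -41, 270] [ 0.1  0.4 -0.1  1.8  0.1  0.9  3.1]
1 F [412, -305, 270] [-0.3  0.5  1.2  2.1 -0.6  1.  -1.9]
1 F [412, -305, 13] [ 0.8  0.7 -0.4  2.2  0.8  0.4  3. ]
1 F [412, -305, 173] [-0.2  0.7  1.2  2.2 -0.9  0.9 -1.6]
1 F [637, -131, 173] [-0.5  0.9  1.2  1.9 -1.   1.1 -2.1]
1 F [637, -131, 43] [ 0.4  0.8 -0.4  1.9  0.5  0.6  2.8]
1 F [637, -131, 270] [-0.6  0.8  1.2  1.8 -0.8  1.2 -2.3]
```

Q[0] is comfortable everywhere, so I'll start with jar_62.

Run:
```python
from h import *
print(pickplace("D",Q[0]))
```

```text
D gap 60.82792411104682 want 62 63.03438037633896
touch True [2.17764330e-02 3.75056824e-02 3.05906513e+01]
D t 11.0167
True
```

Run:
```python
from h import *
ok=all(pickplace(k,Q[0]) for k in "AEF")
if ok: robot.move_to([480,350,300],Q[0])
for c in ["scene","side"]:
    im=robot.read_camera(c); cv2.imwrite(f"pics/{c}2.png",cv2.resize(im["image"],(800,500)))
    for n in ["jar_46","round_1"]: print(c,n,[([round(float(v)) for v in d["position"]],round(d["p"],2)) for d in robot.mark_of(n,c)])
print(robot.observe()["time"])
```

```text
A gap 55.18871694628608 want 57 62.15820953249931
touch True [5.57787878e-02 2.29232979e-02 3.03921958e+01]
A t 20.9333
E gap 50.375868423776254 want 52 61.18006646633148
touch True [ 0.05544772  0.05078644 30.34975378]
E t 30.025
F gap 44.424062580114 want 46 60.844300094177015
touch True [2.42213410e-02 7.19196554e-02 3.01046363e+01]
F t 40.3583
scene jar_46 [([475, 192, 3], 0.87), ([633, 49, 29], 0.83), ([637, -41, 32], 0.81), ([636, -132, 27], 0.75), ([340, -376, -1], 0.61), ([633, 137, 28], 0.58)]
scene round_1 [([634, 134, 29], 0.64), ([637, -132, 29], 0.57), ([639, -41, 26], 0.53), ([637, 46, 32], 0.44), ([649, 346, 0], 0.24)]
side jar_46 [([638, -131, 32], 0.79), ([631, 136, 33], 0.69), ([346, -378, 1], 0.59), ([473, 194, -1], 0.58), ([637, 51, 31], 0.37)]
side round_1 [([633, 136, 32], 0.71), ([634, 50, 30], 0.53), ([638, -134, 31], 0.48)]
42.5
```

View pics/scene2.png

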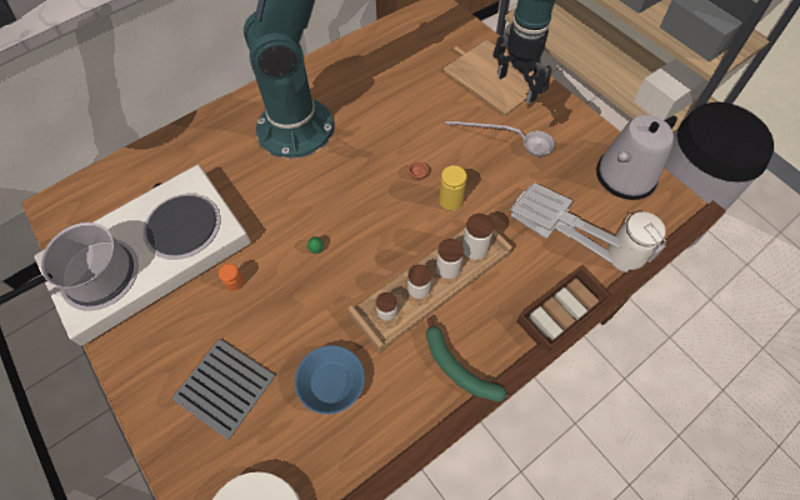

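View pics/side2.png

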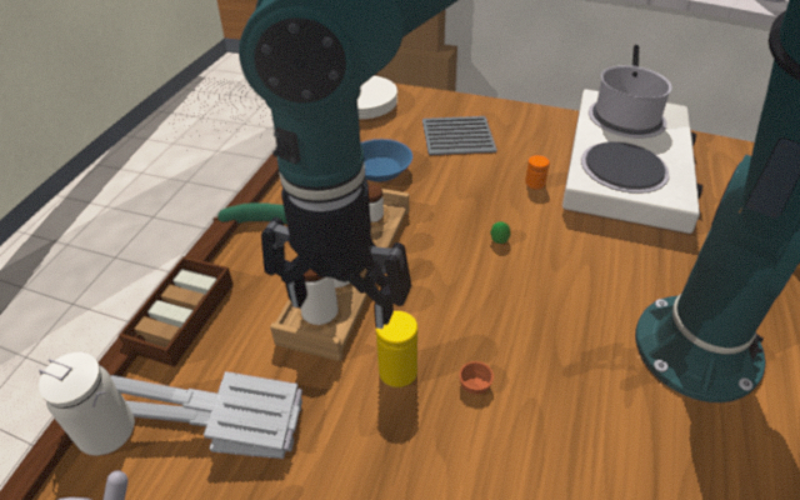

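In the scene picture all four jars stand upright and in order, tallest at (479,235) beside the tostonera and shortest at (387,307) beside the dish. Measured centres are within a few mm of the rounds, and the arm is clear.

```bash
python3 -c "
from bench import robot
robot.wait(0.5); print(robot.close_job())"
```

```text
the job is handed in; nothing more can be done
None
```

I stood the four white jars on their cork rounds, tallest by the tostonera and shortest by the blue dish, and handed the job in at about 43 s; the final pictures show them upright and within a few mm of centre, but no verdict came back.

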